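# Hold a manifold home in the corner of the service fixture

### The job

Pick up the aluminium manifold block from the rubber mat and set it flat on the plate of the service fixture, ports up and hose barb pointing away from the end fence. Push it into the corner so that its plain end is flush against the end fence and its long side flush against the side fence, and keep it pressed firmly against both while I close the clamp: finish still holding it there. Leave the other things on the bench where they are.

Things in the scene. Friction and masses are not known exactly. Their poses are not given: they have to be found in the camera images.
- manifold: the manifold: bare machined aluminium block 100 mm long (x), 44 wide (y), 40 high (z), about 0.4 kg, loose on the mat. Origin: centre of its underside; z up. A row of four flush round ports along its top. The -x end has a grey plastic hose barb (collar 20 mm across, 8 mm long, then a thin barb to 24 mm from the end face, axis 20 mm above the underside); the +x end and both long sides are plain.
- manifold_corner (a point): the point on the manifold's underside where the plain +x end face meets the +y long side (at 50, 22, 0 mm in the manifold's frame). When the manifold is home it coincides with fence_corner.
- fixture: service fixture, fixed to the bench: aluminium plate 160 mm (x) x 230 mm (y) x 12 mm thick. Origin: centre of the plate's underside, on the bench. Two low steel fences stand on it, the end fence at +x, the side fence at +y. The manifold, when home, has its x, y, z axes along those of the fixture and lies on the -x, -y side of the fence corner. A clamp stands opposite the side fence.
- fence_corner (a point): the point on the top of the fixture's plate where the working faces of the two fences would meet (at 55, 85, 12 mm in the fixture's frame); its axes are those of the fixture.
- end_fence: steel fence 16 mm thick (x), 36 mm long (y), 20 mm high, fixed on the plate. Origin: centre of its underside; its working face is 8 mm towards -x from there (fixture x = 55 mm) and runs from fixture y = 41 to 77 mm: 8 to 44 mm from the corner.
- side_fence: steel fence 35 mm long (x), 16 mm thick (y), 20 mm high, fixed on the plate. Origin: centre of its underside; its working face is 8 mm towards -y from there (fixture y = 85 mm) and runs from fixture x = 12 to 47 mm: 8 to 43 mm from the corner, so that the 57 mm of the manifold's long side nearest the hose barb stay free for a finger.
- clamp_tip (a point): rubber tip of the open push-pull toggle clamp on the plate (fixed; not for the robot to work), at 30, 11, 32 mm in the fixture's frame, its plunger along y, 30 mm short of the manifold when home. Clamp body 44 mm wide from fixture y = -38 to -110 mm, up to 55 mm above the bench; handle thrown back over the -y edge to y = -175 mm, up to 95 mm above the bench.
- mat: black rubber mat 220 x 250 x 3 mm, fixed on the bench, on which the manifold and the pump head stand. Origin: centre of its underside.
- pump_head: bystander: a round steel pump head, 66 mm across, 44 mm high with its knob, 0.55 kg, loose on the mat. Origin: centre of its underside.
- wrench: bystander: a wrench 150 mm long lying loose on the bench. Origin: under its middle.
- bottle: bystander: a capped bottle 60 mm across and 130 mm high standing loose on the bench. Origin: centre of its underside.

How it is judged (in metres and radians):
On the way, in this order (a step that is already met when the one before it is completed fails the run):
1. the manifold is picked up, clear of the mat (height (world z) of manifold above 0.02 m and contact force between the fingers and manifold above 1 N), for 0.1 s.
2. the manifold stands flat on the fixture's plate (z of manifold_corner in the frame of fence_corner below 0.003 m and angle between manifold's own z axis and vertical below 0.06 rad and contact force between manifold and fixture above 0.5 N), for 0.1 s.
At the end, for the whole second after the job is handed in: Manifold flat on the plate (2 mm, 0.03 rad), its corner within 2 mm of the fence corner each way, parallel to the fences within 0.025 rad, at rest, pressing each fence with over 2 N and held by the fingers (over 2 N). Pump head, wrench and bottle within 20 mm of their start, bottle upright (x of manifold_corner in the frame of fence_corner between -0.002 and 0.002 m and y of manifold_corner in the frame of fence_corner between -0.002 and 0.002 m and z of manifold_corner in the frame of fence_corner between -0.002 and 0.002 m and angle between the x axis of manifold and the x axis of fixture, either way round below 0.025 rad and angle between manifold's own z axis and vertical below 0.03 rad and contact force between manifold and end_fence above 2 N and contact force between manifold and side_fence above 2 N and contact force between the fingers and manifold above 2 N and linear speed of manifold below 0.01 m/s and distance of each of pump_head, wrench, bottle from where it was at the start of the episode below 0.02 m and angle between bottle's own z axis and vertical below 0.2 rad); the arm keeps its last pose, push and grip.
It fails at once if a bystander is knocked about (distance of any of pump_head, wrench, bottle from where it was at the start of the episode above 0.03 m).
It also fails if it takes over 61 s, if anything falls off the work surface, if the arm or the gripper's body presses on something with over 40 N, if the wrist force passes 120 N, or if a joint passes its speed limit or range.

### The arm

A 6-joint arm with a two-finger parallel gripper is mounted at the origin on the work surface. World frame = base frame: x ahead of the robot, y to its left, z up, the work surface at z = 0. Lengths are in mm, angles in rad, forces in N, time in s.
With the tool pointing down it reaches from about 350 to 875 mm from the base axis. Payload 15.5 kg.
Tool frame: the origin (TCP) lies at the very end of the fingers, on their centre line; the grasp point (between the pads) lies 19 mm behind it; z points along the fingers, y is the line along which they close (so a half turn about z gives the same grasp; the last joint's range is limited). The gripper opens to 85 mm and grips with 20 to 120 N. Pads are 22 mm wide; open, the fingers measure 114 mm over their backs; the gripper's body (76 mm by 85 mm) begins 54 mm behind the grasp point. The pads swing forward as they close: fully open they stand 13 mm farther back than shut.
Start: joints at [-0.096, 0.494, 1.345, -0, 1.302, -0.096], TCP at [625.001, 0.003, 231.277] pointing down, gripper open.
Joint ranges: [-2.91, 2.91], [-0.82, 2.16], [0.22, 2.67], [-1.22, 4.37], [0.12, 2.79], [-3.08, 3.08]. Speed limits (rad/s): [1.89, 1.89, 2.57, 3.01, 3.01, 3.01].

### API

Orientations are given as a rotation vector (axis times angle).
In Python, from rig import monitor, vision, ticket gives the robot as it stands.
- The arm moves only by the tool send_rows, never from a script. Its argument "rows" is a list that holds one entry, the list of rows, each a list of 6 numbers: the shift along the tool's x, y, z in m, then the turn, a rotation vector about the tool's x, y, z in degrees. In form: [[[dx, dy, dz, rx, ry, rz], ...]]. A call has 1 to 10 rows; each row is the pose to reach, as a shift and turn from the pose commanded when the call began, along the tool's axes at that moment; what a row does not reach only later rows make up. A row lasts 1/8 s, in which the tool goes at most 62.5 mm and 10.7 degrees, less where a joint would pass 70% of its speed; a pose out of reach is approached as far as the arm can. A call with a gripper value outside its range is refused whole. "claw" is the opening, from 0 (shut) to 1 (fully open), set as the call begins (left out, the last holds). The fingers move at their own pace and stop on an object; "force" is the grip in N (left out, the last holds). Time passes only in rows, so rows that repeat a pose let the fingers close. It gives the time, the measured TCP pose, the force, the opening and the grip force at its end, in the units of the state.
- monitor.read_state(): the state, without advancing time (a new reading comes with each control period).
- vision.capture(name): name is "scene" or "side" or "wrist"; returns a dict with "img" (400x640x3 uint8, red, green, blue), "camera_matrix" (3x3 intrinsics, pixels), "k1" (the pictures are not rectified: a ray, as slopes to the right and down, at radius r is drawn at 1 + k1 r^2 times it, then the intrinsics apply), "R" (3x3) and "t" (3): a world point X has camera coordinates R X + t. Camera axes: x right, y down, z forward; pixel columns grow to the right and rows downward; lengths in mm; the calibration is good to about 2 mm. A picture is of the moment at which its call begins. There is no depth.
- ticket.finish_job(): hands the job in; it is judged then, once.
The state is a dict: "t": time; "qpos": joint angles; "dq": joint speeds; "joint_efforts": joint torques, N m; "tcp_pos": TCP position; "eef_rot": TCP orientation; "force": force on the tool from outside, world axes, zero at the start; "moment": the same for the moment, N m; "gripper_width": finger opening in mm; "grip_force": force on a finger pad.
Only numpy, scipy, OpenCV 4.12 (cv2) and the standard library are available. Lean on these libraries where they do the work, as an engineer would, in place of code of your own. Each camera call takes 0.05 s, during which the arm holds its last target. There are 200 camera calls.

## Working session

There is one attempt and no reset: what is moved stays moved. The work goes in short steps, Python scripts to look and compute and a tool call to move; the robot and the scene stay as the last step left them, time stands still between calls to the robot, and variables do not carry over. Pictures are saved under pics/ and viewed, at most 10 in all, crops included, and the job is handed in when it is done.

Besides the shell and the picture viewer there is one more tool, called after "Call:" as name(argument=value, ...) on one line, values as JSON. send_rows: Moves the arm, as the interface text tells. Its arguments: {"type":"object","properties":{"rows":{"type":"array","items":{"type":"array","items":{"type":"array","items":{"type":"number"}}}},"claw":{"type":"number"},"force":{"type":"number"}},"required":["rows"]}

```bash
ls; mkdir -p pics; python3 - <<'E'
from rig import monitor, vision
import cv2,pickle,numpy as np
print(monitor.read_state())
d={}
for n in ["scene","side","wrist"]:
    c=vision.capture(n); d[n]=c
    cv2.imwrite(f"pics/{n}0.png",c["img"][:,:,::-1]); print(n,c["camera_matrix"],c["k1"],c["R"],c["t"], -np.array(c["R"]).T@np.array(c["t"]))
pickle.dump(d,open("c0.pkl","wb"))
E
```

```text
pics
{'t': 0.0, 'qpos': array([-9.55367122e-02,  4.94178333e-01,  1.34616747e+00, -7.33953301e-07,
        1.30252907e+00, -9.55114366e-02]), 'dq': array([-0.00080507,  0.00016448, -0.00055806, -0.00258952,  0.00032854,
        0.00195704]), 'joint_efforts': array([-2.68344644e-03, -8.82162237e+01, -3.83866239e+01, -4.40739132e-04,
        1.02696815e-02,  1.38197843e-04]), 'tcp_pos': array([6.24610580e+02, 1.73346390e-02, 2.30690974e+02]), 'eef_rot': array([-2.22077012e+00, -2.22071442e+00,  1.28231181e-03]), 'force': array([0.47873956, 0.73044351, 0.60904247]), 'moment': array([ 0.03880607,  0.00827183, -0.01603063]), 'grip_force': 0.0, 'gripper_width': 85.17811015169185}
scene [[375.68131507   0.         317.0916467 ]
 [  0.         375.68131507 194.28087293]
 [  0.           0.           1.        ]] 0.02693318356527251 [[-0.02492271  0.9996648   0.00701004]
 [ 0.78575996  0.02392397 -0.61806871]
 [-0.61802924 -0.00989574 -0.78609283]] [ -31.9112256  -474.2840134  1218.04870501] [1124.66778961   55.30077604  664.58294187]
side [[436.66374664   0.         322.98287216]
 [  0.         436.66374664 192.51007713]
 [  0.           0.           1.        ]] -0.12266177452589479 [[ 0.86934207 -0.49416961 -0.00638407]
 [-0.25575147 -0.43878883 -0.86142646]
 [ 0.42288952  0.750507   -0.5078422 ]] [-514.89160941  230.02656336  689.51940356] [ 214.85604224 -670.99983627  545.03091473]
wrist [[324.73052289   0.         317.01583494]
 [  0.         324.73052289 199.4850658 ]
 [  0.           0.           1.        ]] 0.002822605516924353 [[ 9.99997676e-01 -8.57916614e-05 -2.15403668e-03]
 [ 4.74514610e-04 -9.65940950e-01  2.58762161e-01]
 [-2.10287187e-03 -2.58762582e-01 -9.65938665e-01]] [-623.42333133  -34.75013986  379.79348593] [624.23702922  64.65627544 374.50635725]
```

View pics/scene0.png

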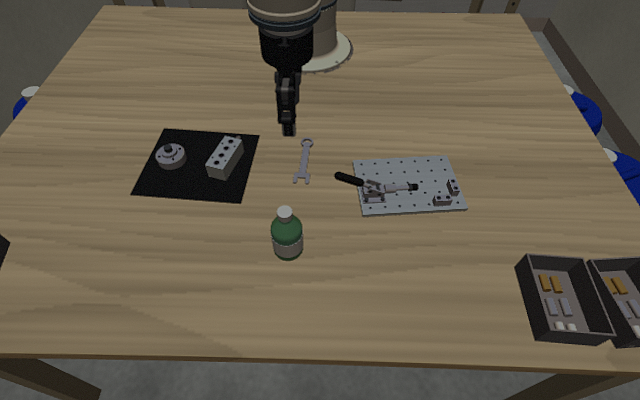

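View pics/side0.png

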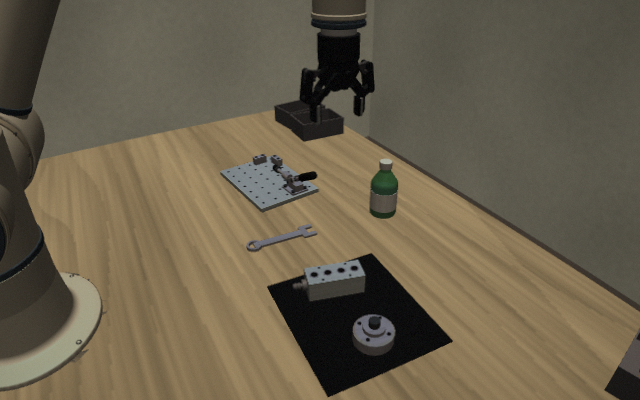

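View pics/wrist0.png

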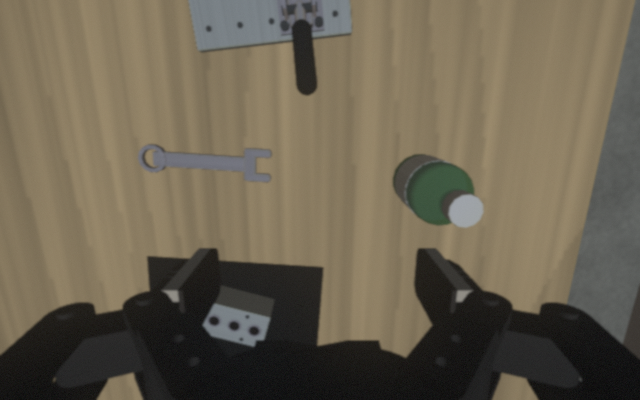

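The scene view shows the mat and manifold on the left (manifold centre about (225,157), barb at (238,140) towards the robot), the wrench at (303,160), the bottle at (287,235), and the fixture on the right with its fences at (443,200) and (453,187). The side view shows the same layout. The wrist view shows the ports at the lower left (215–253, 320–330).

```bash
cat > h.py <<'E'
import numpy as np, cv2, pickle
from scipy.spatial.transform import Rotation as Rn
def ray(c,uv):
    K=np.array(c["camera_matrix"]); R=np.array(c["R"]); t=np.array(c["t"])
    d=np.array([c["k1"],0,0,0]) 
    p=cv2.undistortPoints(np.array(uv,float).reshape(-1,1,2),K,np.array([c["k1"],0,0,0,0.])).reshape(-1,2)
    return -R.T@t, np.c_[p,np.ones(len(p))]@R
def onz(c,uv,z):
    o,d=ray(c,uv); return o+d*((z-o[2])/d[:,2])[:,None]
def proj(c,X):
    rv=cv2.Rodrigues(np.array(c["R"]))[0]
    return cv2.projectPoints(np.array(X,float).reshape(-1,1,3),rv,np.array(c["t"],float),np.array(c["camera_matrix"]),np.array([c["k1"],0,0,0,0.]))[0].reshape(-1,2)
def frame(o,yaw,X): # local->world
    return np.array(o)+np.array(X,float)@Rn.from_euler('z',yaw).as_matrix().T
E
python3 - <<'E'
from h import *
d=pickle.load(open("c0.pkl","rb"))
np.set_printoptions(precision=1,suppress=True)
print(onz(d["scene"],[(229.5,141),(215,165)],43))
print(onz(d["side"],[(313,275),(355,268)],43))
print("plate",onz(d["scene"],[(352,161),(452,156),(467,209),(362,213)],12))
print("plate side",onz(d["side"],[(221,175),(263,209),(318,187)],12))
print("wr",onz(d["wrist"],[(214,321),(254,331)],43), onz(d["wrist"],[(200,51),(352,34)],12))
print("wrench,bottle,pump",onz(d["scene"],[(307,142),(301,181)],5),onz(d["scene"],[(285,212)],130),onz(d["scene"],[(169,150)],44))
w,h=400,300
a=d["scene"]["img"]; b=d["side"]["img"]
o=np.vstack([np.hstack([cv2.resize(a[130:205,340:480],(400,214),interpolation=2)[:214],cv2.resize(a[120:210,130:270],(400,257),interpolation=2)[:214]]),np.hstack([cv2.resize(b[145:215,210:330],(400,233),interpolation=2),cv2.resize(b[250:320,270:390],(400,233),interpolation=2)])])
cv2.imwrite("pics/crop.png",o[:,:,::-1])
E
```

```text
[[ 482.5 -163.    43. ]
 [ 559.8 -182.3   43. ]]
[[ 479.9 -163.4   43. ]
 [ 552.5 -184.2   43. ]]
plate [[508.5 127.5  12. ]
 [484.9 367.9  12. ]
 [641.9 369.1  12. ]
 [659.3 143.9  12. ]]
plate side [[473.4 328.8  12. ]
 [504.8 121.2  12. ]
 [661.3 146.1  12. ]]
wr [[ 502.5 -172.    43. ]
 [ 548.8 -185.6   43. ]] [[503.  125.7  12. ]
 [659.  141.6  12. ]]
wrench,bottle,pump [[440.3  17.6   5. ]
 [568.4   9.1   5. ]] [[745.4  -6.4 130. ]] [[ 517.8 -295.6   44. ]]
```

View pics/crop.png

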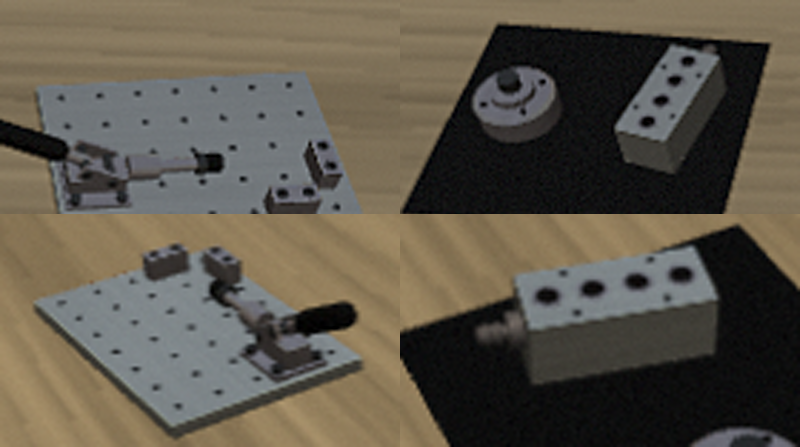

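The upscaled crop agrees with the earlier views: the barb end faces the robot, and the fences are at the fixture's far right. Manifold is about (519,−173) with yaw about −0.26. Fixture origin is about (570,249) with yaw about +0.1. Next move puts the gripper above the manifold, aligned with it.

Call:
send_rows(rows=[[[-0.017,-0.012,0,0,0,10.5],[-0.034,-0.024,0,0,0,21],[-0.051,-0.036,0,0,0,31.5],[-0.068,-0.048,0,0,0,42],[-0.085,-0.06,0,0,0,52.5],[-0.102,-0.072,0,0,0,63],[-0.119,-0.084,0,0,0,73.5],[-0.136,-0.096,0,0,0,84],[-0.153,-0.108,0,0,0,94.5],[-0.17,-0.118,0,0,0,105]]], claw=1)

```text
t: 1.4
tcp_pos: [506.4, -170.5, 231.1]
eef_rot: [-3.113, 0.42, 0.001]
force: [1.1, 0.1, 0.6]
gripper_width: 85.2
grip_force: 0.0
```

```bash
python3 - <<'E'
from h import *
from rig import monitor,vision
c=vision.capture("wrist"); pickle.dump(c,open("w1.pkl","wb"))
s=monitor.read_state(); print(s["t"],s["tcp_pos"],s["eef_rot"],Rn.from_rotvec(s["eef_rot"]).as_matrix().round(3))
cv2.imwrite("pics/w1.png",c["img"][:,:,::-1])
E
```

```text
1.45 [ 505.56874771 -172.04113305  231.14261881] [ 3.11060268e+00 -4.35878854e-01 -1.14040479e-03] [[ 0.961 -0.275 -0.001]
 [-0.275 -0.961 -0.   ]
 [-0.001  0.001 -1.   ]]
```

View pics/w1.png

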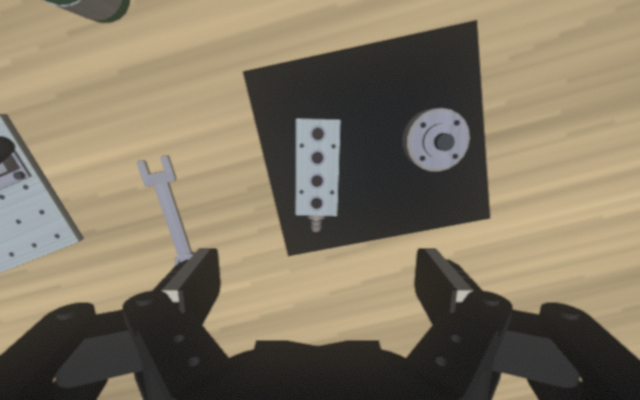

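Wrist view: the manifold's top face spans roughly columns 295–341 and rows 119–216, with the barb at (316,225). The four ports lie near column 317. The pump head is at (437,140), well clear of the fingers' paths.

```bash
cat > man.py <<'E'
from h import *
def man(c,z,roi):
    r0,r1,c0,c1=roi
    g=cv2.cvtColor(c["img"],cv2.COLOR_RGB2GRAY)
    m=np.zeros_like(g); m[r0:r1,c0:c1]=(g[r0:r1,c0:c1]>110)*255
    m=cv2.morphologyEx(m,cv2.MORPH_CLOSE,np.ones((3,3)))
    cs=max(cv2.findContours(m,cv2.RETR_EXTERNAL,cv2.CHAIN_APPROX_NONE)[0],key=cv2.contourArea)
    P=onz(c,cs.reshape(-1,2),z)[:,:2].astype(np.float32)
    return cv2.minAreaRect(P), m
E
python3 - <<'E'
from man import *
from rig import monitor,vision
c=vision.capture("wrist"); s=monitor.read_state()
print(s["tcp_pos"],Rn.from_rotvec(s["eef_rot"]).as_matrix()[:2,0])
g=cv2.cvtColor(c["img"],cv2.COLOR_RGB2GRAY)
print(g[175,280:355:3],g[110:235:4,306])
r,m=man(c,43,(100,219,275,365)); print(r)
M=Rn.from_rotvec(s["eef_rot"]).as_matrix()
# ports: dark blobs within
sub=((g[100:225,303:334]<75)*255).astype(np.uint8)
for k in cv2.findContours(sub,cv2.RETR_LIST,2)[0]:
    a=cv2.contourArea(k)
    if 40<a<250:
        q=cv2.moments(k); p=(q["m10"]/a+303,q["m01"]/a+100); print(a,p,onz(c,[p],43)[0])
E
```

```text
[ 506.19519519 -171.11254649  231.16474711] [ 0.96455475 -0.26388231]
[ 50  49  50  48  60 163 172 173 170 169 149 101  98 142 170 172 169 169
 172  90  45  46  43  43  44] [ 44  45 117 173 175 171 167 172 174 174 174 171 169 171 172 172 172 168
 168 171 170 171 169 166 169 170 150  56  48  48  50  52]
((512.763671875, -172.84954833984375), (44.71352767944336, 104.40045928955078), 73.61848449707031)
94.5 (327.005291005291, 220.25396825396825) [ 456.55528137 -170.37325287   43.        ]
47.0 (314.64539007092196, 202.43617021276594) [ 479.3608909  -163.08974835   43.        ]
52.5 (314.8031746031746, 180.0920634920635) [ 502.53242721 -169.93333413   43.        ]
54.0 (314.8703703703704, 157.0) [ 525.63316248 -176.65390041   43.        ]
54.0 (315.0, 133.0) [ 548.73326044 -183.43679998   43.        ]
```

Call:
send_rows(rows=[[[-0.004,0.001,0.03,0,0,1.35],[-0.004,0.001,0.065,0,0,1.35],[-0.004,0.001,0.1,0,0,1.35],[-0.004,0.001,0.135,0,0,1.35],[-0.004,0.001,0.165,0,0,1.35],[-0.004,0.001,0.185,0,0,1.35],[-0.004,0.001,0.202,0,0,1.35],[-0.004,0.001,0.215,0,0,1.35],[-0.004,0.001,0.222,0,0,1.35],[-0.004,0.001,0.223,0,0,1.35]]], claw=1)

```text
t: 2.75
tcp_pos: [502.9, -169.8, 8.1]
eef_rot: [-3.11, 0.445, 0.0]
force: [0.5, 0.4, 0.3]
gripper_width: 85.5
grip_force: 0.0
```

Call:
send_rows(rows=[[[0,0,0,0,0,0],[0,0,0,0,0,0],[0,0,0,0,0,0],[0,0,0,0,0,0],[0,0,0,0,0,0],[0,0,0,0,0,0]]], claw=0, force=100)

```text
t: 3.5
tcp_pos: [503.1, -170.0, 9.0]
eef_rot: [3.109, -0.447, 0.001]
force: [-3.0, 1.8, 11.9]
gripper_width: 42.9
grip_force: 102.7
```

Call:
send_rows(rows=[[[0,0,-0.004,0,0,0],[0,0,-0.012,0,0,0],[0,0,-0.026,0,0,0],[0,0,-0.046,0,0,0],[0,0,-0.07,0,0,0],[0,0,-0.1,0,0,0],[0,0,-0.13,0,0,0],[0,0,-0.155,0,0,0],[0,0,-0.17,0,0,0],[0,0,-0.172,0,0,0]]])

```text
t: 4.75
tcp_pos: [503.1, -170.0, 181.2]
eef_rot: [3.109, -0.447, 0.002]
force: [-0.0, -0.0, -3.1]
gripper_width: 42.6
grip_force: 101.7
```

Call:
send_rows(rows=[[[-0.004,-0.016,0,0,0,-1],[-0.014,-0.056,0,0,0,-3],[-0.027,-0.107,0,0,0,-5.5],[-0.041,-0.163,0,0,0,-8.5],[-0.056,-0.223,0,0,0,-11.5],[-0.07,-0.279,0,0,0,-14.5],[-0.084,-0.335,0,0,0,-17.5],[-0.096,-0.382,0,0,0,-20],[-0.104,-0.414,0,0,0,-21.5],[-0.107,-0.427,0,0,0,-22]]])

```text
t: 6.0
tcp_pos: [519.1, 272.1, 179.1]
eef_rot: [3.137, 0.16, -0.003]
force: [-0.4, -0.1, -3.7]
gripper_width: 42.7
grip_force: 102.2
```

Call:
send_rows(rows=[[[0,0,0,0,0,0],[0,0,0,0,0,0],[0,0,0,0,0,0]]])

```text
t: 6.38
tcp_pos: [520.4, 269.0, 180.2]
eef_rot: [3.138, 0.153, -0.0]
force: [0.0, 0.1, -3.8]
gripper_width: 42.8
grip_force: 102.2
```

```bash
python3 - <<'E'
from h import *
from rig import monitor,vision
c=vision.capture("wrist"); pickle.dump(c,open("w2.pkl","wb"))
s=monitor.read_state(); print(s["t"],s["tcp_pos"],Rn.from_rotvec(s["eef_rot"]).as_matrix().round(4))
cv2.imwrite("pics/w2.png",c["img"][:,:,::-1])
E
```

```text
6.425 [520.45994094 269.04974855 180.279552  ] [[ 9.953e-01  9.720e-02 -2.000e-04]
 [ 9.720e-02 -9.953e-01 -2.000e-04]
 [-2.000e-04  1.000e-04 -1.000e+00]]
```

View pics/w2.png

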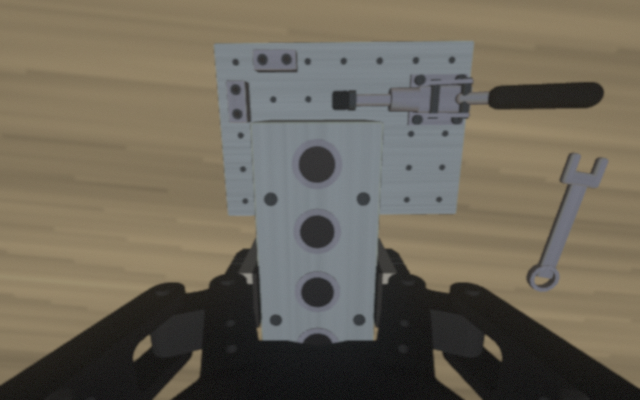

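The view shows the plate with corners near (216,44), (474,41), (457,214) and (227,214). The end fence is at (275,60), the side fence at (237,100) and the clamp tip at (344,100). The held manifold's plain end lies on row 122, columns 254–383.

```bash
cat > fx.py <<'E'
from h import *
def fit(P):
    vx,vy,x,y=cv2.fitLine(np.array(P,np.float32),cv2.DIST_HUBER,0,.01,.01).ravel(); return np.array([x,y]),np.array([vx,vy])
def isect(a,b):
    s=np.linalg.solve(np.c_[a[1],-b[1]],b[0]-a[0]); return a[0]+s[0]*a[1]
E
python3 - <<'E'
from fx import *
np.set_printoptions(precision=2,suppress=True)
c=pickle.load(open("w2.pkl","rb"))
lab=cv2.cvtColor(cv2.GaussianBlur(c["img"],(3,3),0),cv2.COLOR_RGB2LAB).astype(float); b=lab[...,2]; L=lab[...,0]
def edge(prof,off,sgn): # strongest gradient, subpixel
    g=np.gradient(prof)*sgn; i=int(np.argmax(g)); i=min(max(i,1),len(g)-2)
    den=g[i-1]-2*g[i]+g[i+1]; return off+i+(0 if den==0 else .5*(g[i-1]-g[i+1])/den)
# plate: b drops wood->plate
Lf=[(edge(b[r,200:236],200,-1),r) for r in list(range(52,78))+list(range(126,208))]
Rt=[(edge(b[r,448:485],448,1),r) for r in list(range(50,68))+list(range(125,208))]
Tp=[(k,edge(b[30:56,k],30,-1)) for k in range(225,466)]
Bt=[(k,edge(b[204:222,k],204,1)) for k in list(range(234,250))+list(range(392,450))]
E=[fit(onz(c,e,12)[:,:2]) for e in (Lf,Tp,Rt,Bt)]
C=[isect(E[i],E[(i+1)%4]) for i in range(4)]; print("corners",C)
print("sizes",[np.linalg.norm(C[i]-C[i-1]) for i in range(4)])
for p,d in E: print(np.degrees(np.arctan2(d[1],d[0])))
ctr=np.mean(C,0); print("centre",ctr)
# manifold end edge + sides at top z
for z in (214.3,):
    El=fit(onz(c,[(k,edge(L[112:132,k],112,1)) for k in list(range(262,330))+list(range(360,376))],z)[:,:2])
    Ls=fit(onz(c,[(edge(abs(np.gradient(L[r,246:264])).cumsum(),246,1),r) for r in range(135,160)],z)[:,:2])
    print("end",El,np.degrees(np.arctan2(El[1][1],El[1][0])))
print(L[100:135,300].round(),b[100:135,300].round())
print("L150",L[150,240:270].round(),L[150,370:395].round())
print("endfence col275",L[40:85,272].round()); print("sidefence row 100",L[92,218:262].round())
E
```

```text
corners [array([634.38, 371.23], dtype=float32), array([658.72, 143.38], dtype=float32), array([500.21, 126.4 ], dtype=float32), array([475.98, 354.51], dtype=float32)]
sizes [np.float32(159.2836), np.float32(229.14558), np.float32(159.41919), np.float32(229.39612)]
6.0254164
-83.903435
6.1154904
-83.937325
centre [567.32 248.88]
end (array([581.77, 273.26], dtype=float32), array([ 0.1 , -0.99], dtype=float32)) -84.232414
[141. 140. 140. 141. 142. 142. 142. 142. 143. 142. 141. 140. 140. 139.
 139. 139. 139. 139. 134. 119. 102. 101. 117. 132. 139. 140. 141. 141.
 141. 141. 141. 141. 141. 141. 141.] [124. 124. 124. 124. 124. 124. 124. 124. 124. 124. 124. 124. 124. 124.
 124. 124. 124. 124. 125. 126. 128. 129. 128. 127. 126. 124. 124. 124.
 124. 124. 124. 124. 124. 124. 124.]
L150 [140. 140. 140. 140. 140. 140. 140. 140. 140. 140. 141. 140. 140. 140.
 140. 140. 140. 140. 141. 141. 141. 142. 142. 142. 142. 142. 141. 140.
 140. 139.] [139. 140. 141. 142. 142. 142. 141. 140. 139. 139. 139. 139. 139. 140.
 141. 141. 141. 141. 141. 141. 141. 141. 140. 140. 141.]
endfence col275 [131. 129. 130. 136. 140. 141. 141. 140. 137. 131. 128. 127. 127. 126.
 126. 125. 124. 124. 124. 124. 123. 123. 123. 122. 122. 122. 123. 122.
 118. 106.  89.  86. 102. 125. 137. 140. 140. 139. 139. 138. 138. 139.
 140. 140. 141.]
sidefence row 100 [140. 140. 140. 140. 140. 140. 139. 138. 135. 131. 126. 120. 108.  94.
  80.  70.  64.  61.  61.  63.  70.  84. 101. 115. 123. 124. 116. 101.
  81.  71.  80. 102. 123. 135. 138. 139. 139. 139. 139. 139. 139. 139.
 139. 139.]
```

Call:
send_rows(rows=[[[0.008,-0.008,0.01,0,0,-0.3],[0.018,-0.018,0.03,0,0,-0.3],[0.0254,-0.026,0.055,0,0,-0.3],[0.0254,-0.026,0.08,0,0,-0.3],[0.0254,-0.026,0.105,0,0,-0.3],[0.0254,-0.026,0.125,0,0,-0.3],[0.0254,-0.026,0.14,0,0,-0.3],[0.0254,-0.026,0.15,0,0,-0.3],[0.0254,-0.026,0.154,0,0,-0.3],[0.0254,-0.026,0.154,0,0,-0.3]]])

```text
t: 7.68
tcp_pos: [543.3, 298.4, 26.4]
eef_rot: [-3.137, -0.163, -0.0]
force: [-0.1, 0.3, -3.7]
gripper_width: 42.9
grip_force: 102.2
```

```bash
python3 - <<'E'
from h import *
from rig import monitor,vision
c=vision.capture("wrist"); pickle.dump(c,open("w3.pkl","wb"))
s=monitor.read_state(); print(s["t"],s["tcp_pos"],s["force"],Rn.from_rotvec(s["eef_rot"]).as_matrix().round(4))
cv2.imwrite("pics/w3.png",c["img"][:,:,::-1])
E
```

```text
7.725 [543.42703338 298.43585917  26.71112541] [ 0.03899001  0.43271448 -4.20482573] [[ 9.946e-01  1.036e-01  7.000e-04]
 [ 1.036e-01 -9.946e-01  3.000e-04]
 [ 7.000e-04 -2.000e-04 -1.000e+00]]
```

View pics/w3.png

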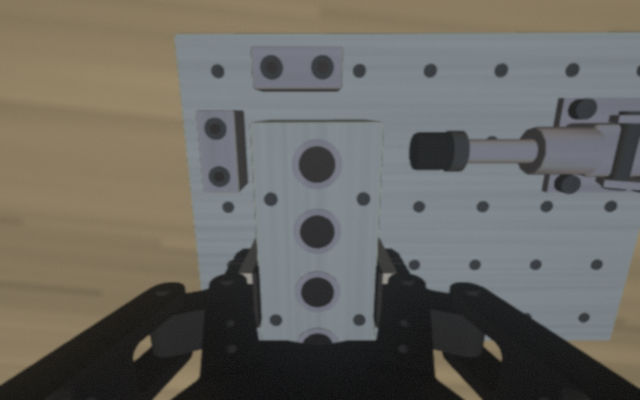

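The manifold hovers clear of both fences. The end fence's near edge is at row 90 (columns 251–342), the side fence's inner edge is at columns 238–245 (rows 110–192), and the clamp tip is at (430,151).

```bash
python3 - <<'E'
from fx import *
np.set_printoptions(precision=2,suppress=True)
c=pickle.load(open("w3.pkl","rb"))
g=cv2.cvtColor(c["img"],cv2.COLOR_RGB2GRAY).astype(int)
print(g[80:100,300]); print(g[80:100,335]); print(g[150,228:258]); print(g[175,228:258]); print(g[112:130,300]); 
R=Rn.from_euler('z',6.04,degrees=True).as_matrix()[:2,:2]; o=np.array([567.32,248.88])
f=lambda uv,z:(onz(c,[uv],z)[0,:2]-o)@R
print("end face top/bot",f((300,89),32),f((300,91.5),12),"side top/bot",f((239,150),32),f((245.5,150),12))
zt=26.6-6+40
print("man end",f((290,122),zt),f((345,122),zt),"ports",f((317,164),zt),f((317,232),zt),f((317,291.5),zt))
E
```

```text
[115 115 117 116 117 117 114 109  95  71  63  90 119 132 133 133 133 134
 133 133]
[117 115 115 116 117 116 115 110  93  72  66  91 119 131 133 134 133 133
 133 133]
[117 119 118 120 121 120 119 111  97  73  59  58  58  58  58  57  60  78
 106 127 133 136 135 132 134 132 133 133 132 132]
[ 65  79 100 115 117 121 122 119 117 108  88  69  60  57  58  57  57  60
  67  90 114 127 131 130 125 124 129 133 133 131]
[134 133 134 135 133 132 127 110  89  88 110 126 132 134 133 133 132 135]
end face top/bot [54.98 57.9 ] [55.19 58.91] side top/bot [30.53 84.09] [28.3  85.72]
man end [42.83 59.93] [42.8  41.87] ports [28.94 51.09] [ 4.38 51.13] [-19.55  51.17]
```

Call:
send_rows(rows=[[[0,0,0.002,0,0,0],[0,0,0.004,0,0,0],[0,0,0.006,0,0,0],[0,0,0.007,0,0,0],[0,0,0.008,0,0,0],[0,0,0.0085,0,0,0],[0,0,0.0085,0,0,0]]])

```text
t: 8.6
tcp_pos: [543.1, 298.3, 18.1]
eef_rot: [-3.137, -0.163, -0.0]
force: [-1.8, -2.1, 4.1]
gripper_width: 42.7
grip_force: 103.3
```

Call:
send_rows(rows=[[[0.001,-0.001,0,0,0,0],[0.0025,-0.0025,0,0,0,0],[0.0045,-0.0045,0,0,0,0],[0.0065,-0.0065,0,0,0,0],[0.008,-0.008,0,0,0,0],[0.009,-0.009,0,0,0,0],[0.0095,-0.0095,0,0,0,0],[0.0095,-0.0095,0,0,0,0]]])

```text
t: 9.6
tcp_pos: [551.0, 308.2, 18.1]
eef_rot: [3.137, 0.163, -0.002]
force: [-6.2, -6.3, 8.6]
gripper_width: 42.5
grip_force: 104.1
```

Call:
send_rows(rows=[[[0.0005,0,0,0,0,0],[0.001,0,0,0,0,0],[0.0015,0,0,0,0,0],[0.002,0,0,0,0,0],[0.0025,0,0,0,0,0],[0.0025,0,0,0,0,0]]])

```text
t: 10.35
tcp_pos: [553.2, 308.8, 18.1]
eef_rot: [3.137, 0.163, -0.002]
force: [-9.0, -2.9, 9.2]
gripper_width: 42.6
grip_force: 104.2
```

Call:
send_rows(rows=[[[0,-0.0005,0,0,0,0],[0,-0.001,0,0,0,0],[0,-0.0015,0,0,0,0],[0,-0.002,0,0,0,0],[0,-0.0025,0,0,0,0],[0,-0.0025,0,0,0,0]]])

```text
t: 11.1
tcp_pos: [554.0, 311.1, 18.1]
eef_rot: [3.137, 0.163, 0.0]
force: [-2.5, -4.9, 5.0]
gripper_width: 43.0
grip_force: 103.6
```

Call:
send_rows(rows=[[[0.0005,0,0,0,0,0],[0.001,0,0,0,0,0],[0.0015,0,0,0,0,0],[0.0015,0,0,0,0,0]]])

```text
t: 11.6
tcp_pos: [554.1, 311.1, 18.1]
eef_rot: [3.137, 0.163, -0.003]
force: [-10.1, -5.0, 12.0]
gripper_width: 42.8
grip_force: 104.3
```

Call:
send_rows(rows=[[[0,-0.0005,0,0,0,0],[0,-0.001,0,0,0,0],[0,-0.0015,0,0,0,0],[0,-0.0015,0,0,0,0]]])

```text
t: 12.1
tcp_pos: [554.0, 311.4, 18.1]
eef_rot: [3.135, 0.163, -0.004]
force: [-8.7, -16.8, 13.7]
gripper_width: 42.6
grip_force: 104.5
```

Call:
send_rows(rows=[[[0.0005,0,0,0,0,0],[0.001,0,0,0,0,0],[0.0015,0,0,0,0,0],[0.0015,0,0,0,0,0],[0.0015,0,0,0,0,0]]])

```text
t: 12.72
tcp_pos: [554.1, 311.4, 18.1]
eef_rot: [3.135, 0.163, -0.008]
force: [-18.0, -15.9, 21.8]
gripper_width: 42.9
grip_force: 105.5
```

```bash
python3 - <<'E'
from h import *
from rig import monitor,vision
c=vision.capture("wrist"); pickle.dump(c,open("w4.pkl","wb")); d=vision.capture("side"); e=vision.capture("scene")
s=monitor.read_state(); M=Rn.from_rotvec(s["eef_rot"]).as_matrix(); print(s["t"],s["tcp_pos"],s["force"],s["moment"],M.round(4))
R=Rn.from_euler('z',6.04,degrees=True).as_matrix()[:2,:2]
print("fixture force",s["force"][:2]@R,"yaw",np.degrees(np.arctan2(M[1,0],M[0,0])))
k=cv2.resize(d["img"][130:230,200:340],(420,300),interpolation=2); k2=cv2.resize(e["img"][130:230,340:480],(420,300),interpolation=2)
o=np.zeros((600,800,3),np.uint8); o[:300,:380]=k[:,:380]; o[:300,380:]=k2; o[300:,:480]=cv2.resize(c["img"][0:250,130:530],(480,300),interpolation=2)
cv2.imwrite("pics/w4.png",o[:,:,::-1])
E
```

```text
12.875 [554.04179727 311.3808835   18.08215779] [-16.65657624 -15.75855008  22.79426632] [-2.31928195  2.0912609  -0.41004688] [[ 0.9946  0.1034 -0.0049]
 [ 0.1034 -0.9946 -0.0031]
 [-0.0052  0.0026 -1.    ]]
fixture force [-18.22226812 -13.91841862] yaw 5.936506855459404
```

View pics/w4.png

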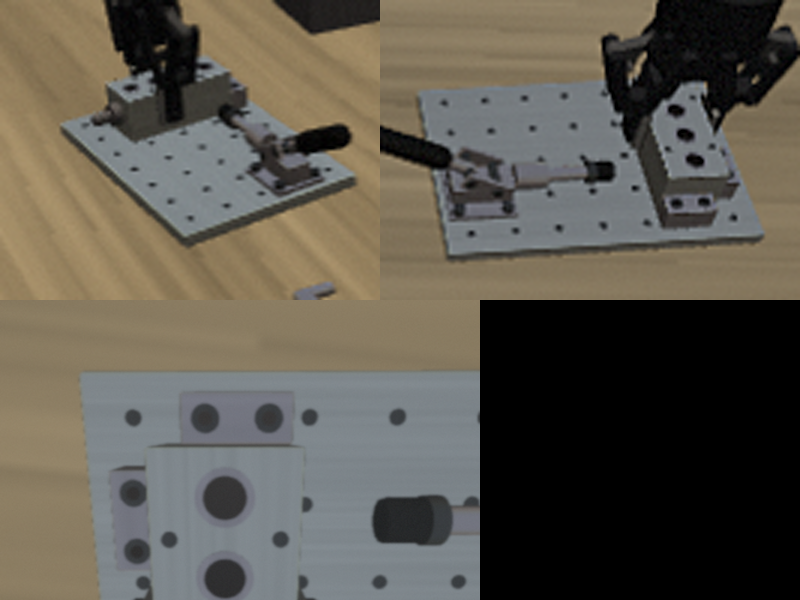

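The three crops show the manifold seated flat in the corner: plain end against the end fence, long side against the side fence, and the clamp tip clear. The downward press has grown through tilting, so plate friction may be taking some of the push. I'll ease the downward force and compare.

Call:
send_rows(rows=[[[0,0,-0.0003,0,0,0],[0,0,-0.0006,0,0,0],[0,0,-0.0008,0,0,0],[0,0,-0.0008,0,0,0],[0,0,-0.0008,0,0,0]]])

```text
t: 13.5
tcp_pos: [554.0, 311.4, 18.2]
eef_rot: [3.135, 0.162, -0.008]
force: [-14.1, -13.1, 10.1]
gripper_width: 42.8
grip_force: 103.7
```

Call:
send_rows(rows=[[[0.0003,-0.0005,0,0,0,0],[0.0006,-0.001,-0.0003,0,0,0],[0.001,-0.0015,-0.0006,0,0,0],[0.001,-0.0015,-0.0008,0,0,0],[0.001,-0.0015,-0.0008,0,0,0],[0.001,-0.0015,-0.0008,0,0,0]]])

```text
t: 14.25
tcp_pos: [554.0, 311.6, 18.3]
eef_rot: [3.133, 0.162, -0.012]
force: [-13.9, -23.3, 6.7]
gripper_width: 43.0
grip_force: 103.8
```

Call:
send_rows(rows=[[[0,0,0,0,0,0],[0,0,0,0,0,0],[0,0,0,0,0,0],[0,0,0,0,0,0]]])

```text
t: 14.75
tcp_pos: [554.0, 311.6, 18.3]
eef_rot: [3.133, 0.162, -0.012]
force: [-13.2, -23.5, 6.6]
gripper_width: 42.6
grip_force: 103.8
```

```bash
python3 - <<'E'
from fx import *
from rig import monitor,vision
np.set_printoptions(precision=3,suppress=True)
c=vision.capture("wrist"); e=vision.capture("scene"); sd=vision.capture("side")
s=monitor.read_state(); M=Rn.from_rotvec(s["eef_rot"]).as_matrix(); R=Rn.from_euler('z',6.04,degrees=True).as_matrix()[:2,:2]; o=np.array([567.32,248.88])
print(s["t"],s["tcp_pos"],s["force"],s["force"][:2]@R,M[2],np.degrees(np.arctan2(M[1,0],M[0,0])),np.abs(s["dq"]).max())
g=cv2.cvtColor(c["img"],cv2.COLOR_RGB2GRAY)
P=[]
for k in cv2.findContours(((g[125:330,300:335]<70)*255).astype(np.uint8),cv2.RETR_EXTERNAL,1)[0]:
    if cv2.contourArea(k)>500: (x,y),r=cv2.minEnclosingCircle(k); P.append((x+300,y+125))
Q=(onz(c,P,52)[:,:2]-o)@R; print(P,Q)
# rest of the bench vs first pictures, scene camera
d=pickle.load(open("c0.pkl","rb"))
for n,im,rois in (("scene",e,((205,265,265,310),(135,190,288,320),(140,175,150,190))),("side",sd,((155,220,365,405),(222,255,240,320),(310,357,345,400)))):
    for a,b,l,r in rois: print(n,np.abs(im["img"][a:b,l:r].astype(int)-d[n]["img"][a:b,l:r]).mean())
E
```

```text
14.9 [554.01  311.648  18.319] [-14.286 -23.248   6.957] [-16.653 -21.616] [-0.008  0.004 -1.   ] 5.905564389271336 0.0015183450238940822
[(317.41935539245605, 292.0), (317.41126251220703, 231.7320785522461), (317.2886714935303, 164.56317901611328)] [[-7.758 63.22 ]
 [16.678 63.173]
 [41.042 63.166]]
scene 3.782469135802469
scene 4.820454545454545
scene 3.794047619047619
side 2.4783333333333335
side 2.742171717171717
side 2.518504190844616
```

```bash
python3 -c "
from rig import ticket; print(ticket.finish_job())"
```

```text
the job is handed in; nothing more can be done
None
```

I handed the job in with the manifold flat in the fixture corner, ports up and barb away from the end fence, held at about 100 N grip and pushed about 17 N towards the end fence and 22 N towards the side fence (wrist force, less some plate friction); camera checks put it within about 1 mm of home and showed the bystanders unmoved, and no verdict was returned.

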